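# Draw the dosing plunger to its red band and hold it

### The job

Swing the yellow safety catch well aside from over the black plunger knob, then draw the plunger straight up out of the dosing cylinder, gently and without wrenching it sideways in its snug bore, until its red band has come wholly out of the blue collar and stands just above it (at most about a centimetre of bare rod showing below the band). Do not pull the plunger out of the cylinder, and leave the things around it alone. Finish while holding the plunger still at that height: do not let go of it.

Things in the scene. Friction and masses are not known exactly. Their poses are not given: they have to be found in the camera images.
- cylinder: dosing cylinder screwed to the worktop (it cannot move): grey foot plate 150 x 84 x 12 mm, upright aluminium barrel 44 mm in diameter with a blue collar of 52 mm diameter at its top (collar top 115 mm above the worktop). Origin on the barrel's axis at worktop level, z up; the steel pivot post of the catch (14 mm diameter) stands 55 mm from the barrel axis along the body's +x. The bore is 21.6 mm wide, its floor 22 mm above the worktop
- bore_mouth (a point): centre of the bore's mouth, at the top of the blue collar, 115 mm above the worktop
- knob (a point): centre (half-way up) of the plunger's round black knob, 30 mm in diameter and 26 mm high; at the start it is 142 mm above the worktop, with 14 mm of bare rod between the collar and the knob's underside. The plunger is loose: a steel rod of 20 mm diameter, 107 mm long below the knob, about 0.18 kg, standing on the floor of the bore
- band_edge (a point): lower edge of the red band on the rod (on the rod's axis). The band is 8 mm high; this edge lies 72 mm below the knob's centre, at the start 45 mm down inside the bore
- catch (a joint): angle of the yellow safety catch about the upright pivot post: 0 = bar straight over the knob (at the start within 0.15 of it), positive = turned counterclockwise seen from above; it turns 1.7 rad either way, with light friction, and stays where it is left. The bar is 16 mm wide and 8 mm thick, underside 160 mm above the worktop, 5 mm above the knob, and blocks the plunger until turned away; either side will do
- catch_pivot (a point): the pivot axis of the catch, 165 mm above the worktop
- catch_pin (a point): centre of the black upright pin at the free end of the catch, 12 mm in diameter, standing 34 mm up from the bar (168 to 202 mm above the worktop), 88 mm from the pivot axis; push or pinch it to swing the catch
- mug: spotted mug, 82 x 114 x 91 mm, loose, a bystander; origin under its centre
- wax_box: open box of red wax sheets, 150 x 66 x 25 mm, loose, a bystander; origin under its centre
- sample_tray: blue tray, 111 x 66 x 43 mm, loose, a bystander; origin under its centre
- spirit_burner: glass burner, 62 x 62 x 86 mm, loose, a bystander; origin under its centre

How it is judged:
By the outcome, as a careful person would: the job done as asked, in the order asked, and still so for the second after the job is handed in, while the arm keeps its last pose, push and grip.
It also fails if it takes over 51 s, if anything falls off the work surface, if the arm or the gripper's body presses on something with over 40 N, if the wrist force passes 120 N, or if a joint passes its speed limit or range.

### The arm

A 7-joint arm with a two-finger parallel gripper is mounted at the origin on a cart in front of the work surface, level with it; the furniture and walls round the work are solid. World frame = base frame: x ahead of the robot, y to its left, z up, the work surface at z = 0. Lengths are in m, angles in rad, forces in N, time in s.
With the tool pointing down it reaches from about 0.425 to 0.925 m from the base axis. Payload 6.8 kg.
Tool frame: the origin (TCP) lies midway between the tips of the shut fingers; the grasp point (between the pads) lies 19 mm behind it; x points along the fingers, y is the direction in which the jaws open and shut, and the axes are right-handed (so a half turn about x gives the same grasp; the last joint's range is limited). The gripper opens to 88 mm and grips with 3 to 60 N. Pads are 20 mm wide; open, the fingers measure 115 mm over their backs; the gripper's body (75 mm by 178 mm) begins 61 mm behind the grasp point.
Start: joints at [-1.236, 0.477, 0.022, 1.555, -0.011, 1.109, -0.083], TCP at [0.289, 0.61, 0.223] pointing down, gripper open.
Joint ranges: [-2.96, 2.96], [-0.34, 2.1], [-1.41, 1.46], [0.24, 2.44], [-1.37, 4.51], [0.17, 1.92], [-2.96, 2.96]. Speed limits (rad/s): [2.39, 2.39, 3.14, 3.14, 3.14, 3.14, 3.14].

### API

Orientations are given as a unit quaternion [w, x, y, z].
In Python, from cell import sense, vision, job gives the robot as it stands.
- The arm moves only by the tool carry_out, never from a script. Its arguments are lists of equal length, an entry for each row: "gripper": the opening in per cent of the stroke, from 0 (shut) to 100 (fully open); "translation": the shift along the tool's x, y, z in mm, a list of three; "turn": the turn, a rotation vector about the tool's x, y, z in degrees, a list of three. A call has exactly 8 rows; each row shifts and turns the commanded pose from where the row before left it, along the tool's axes as they then stand; what a row does not reach is not made up. A row lasts 1/10 s, in which the tool goes at most 50 mm and 8.59 degrees, less where a joint would pass 70% of its speed; a pose out of reach is approached as far as the arm can. A call is refused whole if a number of a shift passes 50 or a number of a turn 8.59, either way. A call with a gripper value outside its range is refused whole. The fingers move at their own pace and stop on an object; "squeeze" is the grip in N (left out, the last holds). Time passes only in rows, so rows that do not move let the fingers close, or fill a call up. It gives the time, the measured TCP pose, the force and the opening at its end, in the units of the state.
- sense(): the state, without advancing time (a new reading comes with each control period).
- vision.capture(name): name is "scene" or "top"; returns the picture (420x560x3 uint8, blue, green, red); there is no depth.
- vision.calibration(name): a dict with "K" (3x3 intrinsics, pixels), "k1" (the pictures are not rectified: a ray, as slopes to the right and down, at radius r is drawn at 1 + k1 r^2 times it, then the intrinsics apply), "rvec" (rotation vector, rad) and "tvec" (3), from world to camera coordinates, as OpenCV has them. Camera axes: x right, y down, z forward; pixel columns grow to the right and rows downward; lengths in m; the calibration is good to about 2 mm. A picture is of the moment at which its call begins. calibration takes no time and is no camera call.
- job.sign_off(): hands the job in, once; it reports no verdict.
The state is a dict: "clock": time; "joints": joint angles; "qvel": joint speeds; "joint_torque": joint torques, N m; "tool_pos": TCP position; "tcp_rot": TCP orientation; "wrist_force": force on the tool from outside, world axes, zero at the start; "moment": the same for the moment, N m; "finger_gap": finger opening in m.
Only numpy, scipy, OpenCV 4.12 (cv2) and the standard library are available. Lean on these libraries where they do the work, as an engineer would, in place of code of your own. Each camera call takes 0.05 s, during which the arm holds its last target.

## Working session

There is one attempt and no reset: what is moved stays moved. The work goes in short steps, Python scripts to look and compute and a tool call to move; the robot and the scene stay as the last step left them, time stands still between calls to the robot, and variables do not carry over. Pictures are saved under pics/ and viewed, and the job is handed in when it is done.

Besides the shell and the picture viewer there is one more tool, called after "Emit:" as name(argument=value, ...), one argument or row to a line, values as JSON. carry_out: Moves the arm, as the interface text tells. Its arguments: {"type":"object","properties":{"gripper":{"type":"array","items":{"type":"number"}},"translation":{"type":"array","items":{"type":"array","items":{"type":"number"}}},"turn":{"type":"array","items":{"type":"array","items":{"type":"number"}}},"squeeze":{"type":"number"}},"required":["gripper","translation","turn"]}

```bash
mkdir -p pics; ls
python3 - <<'E'
from cell import sense, vision, job
import cv2
s=sense(); print(s)
for n in("scene","top"):
    cv2.imwrite(f"pics/{n}0.png",vision.capture(n)); print(n,vision.calibration(n))
E
```

```text
pics
{'clock': 0.0, 'joints': array([-1.23608579,  0.47780357,  0.02234835,  1.55640595, -0.01150943,
        1.10930612, -0.08308123]), 'qvel': array([ 0.00092267, -0.00161853,  0.00030095,  0.0017184 , -0.00129996,
        0.00067386, -0.0003659 ]), 'joint_torque': array([-1.92692403e-05, -5.82834220e+01,  1.53411079e+00, -2.72619724e+01,
       -5.44691028e-02,  1.66481396e-02,  1.60937670e-04]), 'tool_pos': array([0.2889882 , 0.60936014, 0.22169878]), 'tcp_rot': array([ 0.68975352,  0.15464371,  0.68994277, -0.15589861]), 'wrist_force': array([ 0.34584692, -0.59644048,  0.30364977]), 'moment': array([ 0.03132385,  0.00353812, -0.01870438]), 'finger_gap': 0.08801848234775952}
scene {'K': array([[508.53020107,   0.        , 274.74092878],
       [  0.        , 508.53020107, 202.30693199],
       [  0.        ,   0.        ,   1.        ]]), 'k1': -0.09664273849813426, 'rvec': array([ 1.98881904, -1.16910486,  0.55363572]), 'tvec': array([-0.46979338,  0.38687219,  1.13775795])}
top {'K': array([[414.91564343,   0.        , 287.48560671],
       [  0.        , 414.91564343, 212.45884571],
       [  0.        ,   0.        ,   1.        ]]), 'k1': 0.043856338828606525, 'rvec': array([ 2.17955471, -2.17810219,  0.06812088]), 'tvec': array([-0.17917768,  0.60204438,  1.42606631])}
```

View pics/scene0.png

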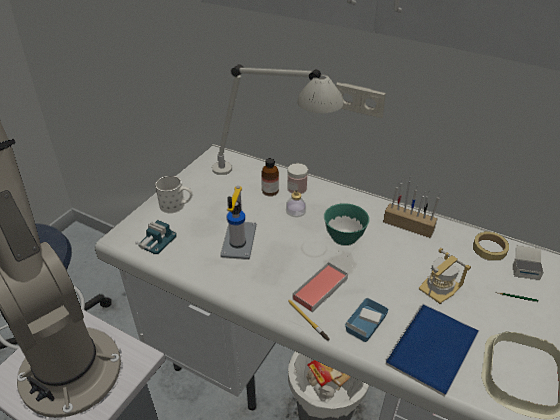

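View pics/top0.png

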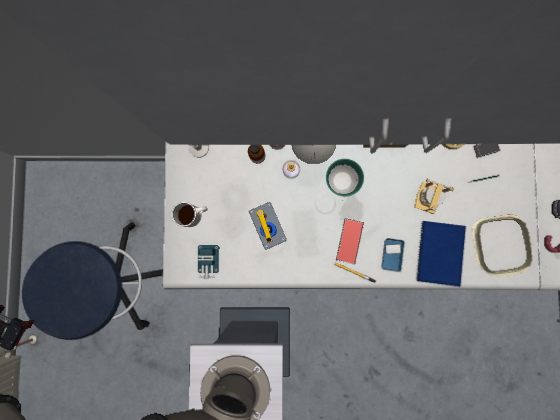

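The cylinder is at about (267,226) in the top view and (237,225) in the scene view, with the yellow catch over it. I'll zoom in on both.

```bash
cat > h.py <<'E'
import cv2, numpy as np
from cell import sense, vision
from scipy.spatial.transform import Rotation as R
def cal(n):
    c=vision.calibration(n); return c['K'],np.array([c['k1'],0,0,0,0.]),np.array(c['rvec']),np.array(c['tvec'])
def ray(n,uv):
    K,d,r,t=cal(n)
    p=cv2.undistortPoints(np.array([[uv]],float),K,d)[0,0]
    M=cv2.Rodrigues(r)[0]
    return -M.T@t, M.T@np.array([p[0],p[1],1])
def onz(n,uv,z):
    o,d=ray(n,uv); return o+d*(z-o[2])/d[2]
def proj(n,P):
    K,d,r,t=cal(n); return cv2.projectPoints(np.array(P,float).reshape(-1,3),r,t,K,d)[0].reshape(-1,2)
def two(a,b):
    (o1,d1),(o2,d2)=ray("top",a),ray("scene",b)
    s=np.linalg.lstsq(np.c_[d1,-d2],o2-o1,rcond=None)[0]
    p,q=o1+s[0]*d1,o2+s[1]*d2; return (p+q)/2,np.linalg.norm(p-q)
def crop(src,name,x,y,w,h,f):
    cv2.imwrite(name,cv2.resize(src[y:y+h,x:x+w],None,fx=f,fy=f,interpolation=cv2.INTER_CUBIC))
E
python3 - <<'E'
from h import *
t=cv2.imread("pics/top0.png"); s=cv2.imread("pics/scene0.png")
crop(t,"pics/t0c.png",230,190,75,75,8); crop(s,"pics/s0c.png",200,175,75,90,6)
for n,im in(("top",t),("scene",s)):
    hsv=cv2.cvtColor(im,cv2.COLOR_BGR2HSV)
    x0,y0,x1,y1=(230,190,305,265) if n=="top" else (200,175,275,265)
    for nm,lo,hi in(("yellow",(18,120,80),(35,255,255)),("blue",(105,170,60),(125,255,255))):
        m=cv2.inRange(hsv,lo,hi); mm=np.zeros_like(m); mm[y0:y1,x0:x1]=m[y0:y1,x0:x1]
        ys,xs=np.nonzero(mm); print(n,nm,len(xs),xs.mean(),ys.mean(),xs.min(),xs.max(),ys.min(),ys.max())
        if nm=="yellow": print(cv2.minAreaRect(np.c_[xs,ys].astype(np.float32)))
for b in [(0,0),]: print(proj("top",[[0,0,0]]))
E
```

```text
top yellow 155 263.9548387096774 224.67096774193547 257 271 210 242
((263.9135437011719, 225.71893310546875), (33.52579116821289, 6.32284688949585), 72.89727020263672)
top blue 83 269.2289156626506 229.04819277108433 260 275 222 236
scene yellow 119 234.57142857142858 197.87394957983193 227 241 186 210
((234.3211669921875, 198.1167755126953), (6.322246551513672, 26.655960083007812), 19.983104705810547)
scene blue 150 235.74 218.2 227 244 211 224
[[234.91007278 389.11480438]]
```

View pics/t0c.png

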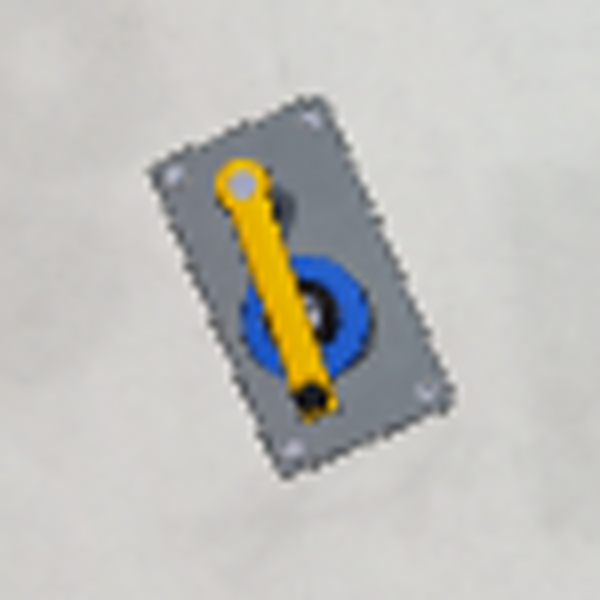

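View pics/s0c.png

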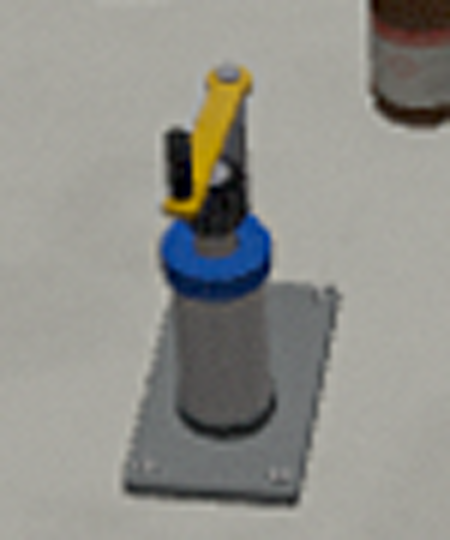

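Run:
```python
from h import *
f=lambda x,y,ox=230,oy=190,s=8:((x+.5)/s-.5+ox,(y+.5)/s-.5+oy)
C=[onz("top",f(*c),.012) for c in((152,172),(320,97),(455,400),(288,478))]
print("plate",np.mean(C,0),[np.round(c,4) for c in C])
print("yaw", [np.degrees(np.arctan2(*(a-b)[1::-1])) for a,b in((C[0],C[3]),(C[1],C[2]))])
print("collar top",onz("top",f(308,318),.115))
print("pivot",onz("top",f(242,184),.17)); print("pin",onz("top",f(312,396),.202))
g=lambda x,y:f(x,y,200,175,6)
print("collar scene",onz("scene",g(216,241),.115))
print("pivot 2v",two(f(242,184),g(230,73)),"pinTop",two(f(312,396),g(177,132)))
print("collar 2v",two(f(308,318),g(216,241)))
# nearby
print("burner",onz("top",(291,169),.05),"stopbox",onz("top",(208,259),.02),"mug",onz("top",(186,214),.05))
s=sense(); print(R.from_quat(s['tcp_rot'],scalar_first=True).as_matrix().round(3))
```

```text
plate [ 0.55759484 -0.1087442   0.012     ] [array([ 0.6077, -0.0419,  0.012 ]), array([ 0.6408, -0.1156,  0.012 ]), array([ 0.5079, -0.1751,  0.012 ]), array([ 0.4739, -0.1024,  0.012 ])]
yaw [np.float64(24.308104813226727), np.float64(24.13174722998353)]
collar top [ 0.54028698 -0.11668047  0.115     ]
pivot [ 0.59087737 -0.09378314  0.17      ]
pin [ 0.50784344 -0.12335492  0.202     ]
collar scene [ 0.54227527 -0.11254669  0.115     ]
pivot 2v (array([ 0.59043201, -0.09352885,  0.17221656]), np.float64(0.0010239045764769638)) pinTop (array([ 0.50713961, -0.12259925,  0.20602825]), np.float64(0.00237261448753852))
collar 2v (array([ 0.53952845, -0.11591529,  0.11844468]), np.float64(0.0023193000015533))
burner [ 0.75006013 -0.19103041  0.05      ] stopbox [0.44062122 0.09624372 0.02      ] mug [0.59466764 0.16773048 0.05      ]
[[-0.001  0.428  0.904]
 [-0.001  0.904 -0.428]
 [-1.    -0.002  0.   ]]
```

Emit:
carry_out(
  gripper=[0,0,0,0,0,0,0,0],
  translation=[
    [0,-28,36],
    [0,-28,36],
    [0,-28,36],
    [0,-28,36],
    [0,-28,36],
    [0,-28,36],
    [0,-28,36],
    [0,-28,36],
  ],
  turn=[
    [0,0,0],
    [0,0,0],
    [0,0,0],
    [0,0,0],
    [0,0,0],
    [0,0,0],
    [0,0,0],
    [0,0,0],
  ],
  squeeze=15,
)

```text
clock: 0.9
tool_pos: [0.4538, 0.2822, 0.2225]
tcp_rot: [0.69, 0.155, 0.69, -0.155]
wrist_force: [0.6, 0.0, 0.1]
finger_gap: 0.0273
```

Emit:
carry_out(
  gripper=[0,0,0,0,0,0,0,0],
  translation=[
    [0,-38,23],
    [0,-38,23],
    [0,-38,23],
    [0,-38,23],
    [0,-38,23],
    [0,-38,23],
    [0,-38,23],
    [0,-36,22],
  ],
  turn=[
    [0,0,0],
    [0,0,0],
    [0,0,0],
    [0,0,0],
    [0,0,0],
    [0,0,0],
    [0,0,0],
    [0,0,0],
  ],
)

```text
clock: 1.7
tool_pos: [0.489, -0.0692, 0.2226]
tcp_rot: [0.69, 0.155, 0.69, -0.155]
wrist_force: [-0.1, -0.0, -0.1]
finger_gap: 0.0004
```

Emit:
carry_out(
  gripper=[0,0,0,0,0,0,0,0],
  translation=[
    [0,0,0],
    [0,0,0],
    [0,0,0],
    [0,0,0],
    [0,0,0],
    [0,0,0],
    [0,0,0],
    [0,0,0],
  ],
  turn=[
    [8.4,0,0],
    [8.4,0,0],
    [8.4,0,0],
    [8.4,0,0],
    [8.4,0,0],
    [8.4,0,0],
    [8.4,0,0],
    [8.4,0,0],
  ],
)

```text
clock: 2.5
tool_pos: [0.4891, -0.0671, 0.2224]
tcp_rot: [-0.487, -0.512, -0.487, 0.513]
wrist_force: [-0.5, 0.2, 0.2]
finger_gap: 0.0002
```

Emit:
carry_out(
  gripper=[0,0,0,0,0,0,0,0],
  translation=[
    [0,0,0],
    [0,0,0],
    [0,0,0],
    [0,0,0],
    [0,0,0],
    [0,0,0],
    [0,0,0],
    [0,0,0],
  ],
  turn=[
    [8.4,0,0],
    [8.4,0,0],
    [8.4,0,0],
    [8.4,0,0],
    [8.4,0,0],
    [8.4,0,0],
    [8.4,0,0],
    [8.4,0,0],
  ],
)

```text
clock: 3.3
tool_pos: [0.4891, -0.0671, 0.2224]
tcp_rot: [-0.122, -0.696, -0.122, 0.697]
wrist_force: [-0.5, 0.5, 0.6]
finger_gap: 0.0004
```

Run:
```python
from h import *
im=vision.capture("scene"); crop(im,"pics/s1.png",170,130,140,140,4)
crop(vision.capture("top"),"pics/t1.png",210,170,110,110,5)
s=sense(); M=R.from_quat(s['tcp_rot'],scalar_first=True).as_matrix();print(s['clock'],s['tool_pos'],s['joints'].round(2),s['wrist_force']);print(M.round(3)); print(np.degrees(np.arctan2(M[1,1],M[0,1])))
pin=np.array([.5075,-.123,.178]);print("pin in tool mm",1e3*M.T@(pin-s['tool_pos']))
```

```text
3.4 [ 0.48912744 -0.06706863  0.22239206] [-0.61  0.2   0.72  2.01 -0.16  0.98 -1.03] [-0.06243962 -0.06333671 -0.05491165]
[[-0.001  0.345 -0.939]
 [-0.    -0.939 -0.345]
 [-1.    -0.     0.001]]
-69.83898886994211
pin in tool mm [44.38921626 58.83975582  2.00132588]
```

View pics/s1.png

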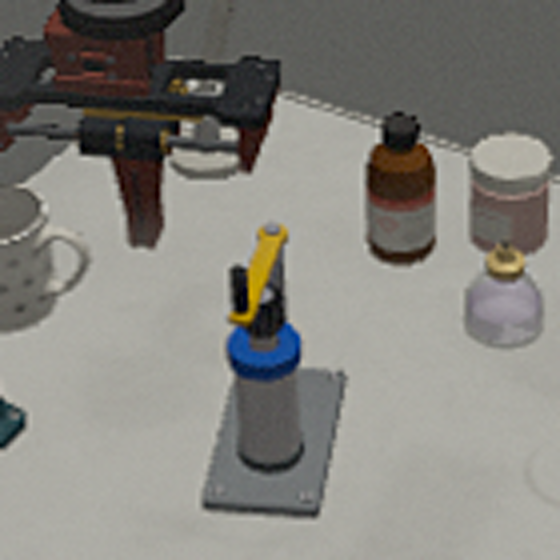

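View pics/t1.png

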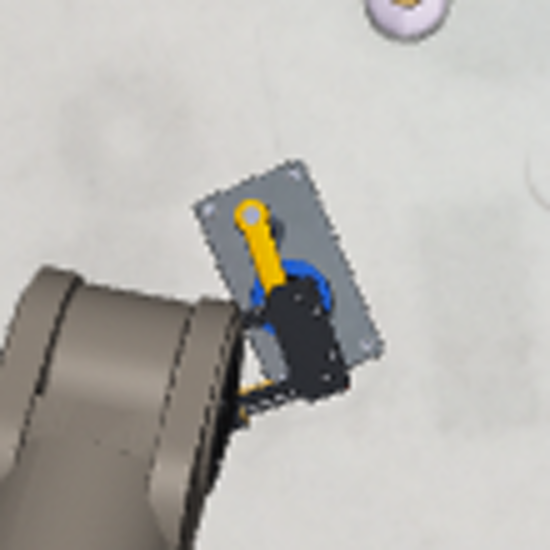

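The tool is left of the catch, with the pin about 59 mm away along tool y. I'll lower it and move closer.

Emit:
carry_out(
  gripper=[0,0,0,0,0,0,0,0],
  translation=[
    [11,0,0],
    [11,0,0],
    [11,0,0],
    [11,0,0],
    [0,10,1],
    [0,9,1],
    [0,9,0],
    [0,6,0],
  ],
  turn=[
    [0,0,0],
    [0,0,0],
    [0,0,0],
    [0,0,0],
    [0,0,0],
    [0,0,0],
    [0,0,0],
    [0,0,0],
  ],
)

```text
clock: 4.2
tool_pos: [0.5, -0.1013, 0.1792]
tcp_rot: [0.124, 0.697, 0.124, -0.696]
wrist_force: [-0.0, 1.0, -0.7]
finger_gap: 0.0004
```

Run:
```python
from h import *
im=vision.capture("scene"); crop(im,"pics/s2.png",190,150,100,100,6)
s=sense(); M=R.from_quat(s['tcp_rot'],scalar_first=True).as_matrix();print(s['clock'],s['tool_pos'],s['wrist_force'])
for n,p in(("pin",[.5075,-.123,.178]),("pivot",[.5905,-.0937,.178])):print(n,1e3*M.T@(np.array(p)-s['tool_pos']))
```

```text
4.25 [ 0.50013046 -0.1018932   0.17922022] [ 0.55279497 -0.33425687  0.46005711]
pin [ 1.24821087 22.35222514  0.34086643]
pivot [  1.35030161  23.38640455 -87.67282598]
```

View pics/s2.png

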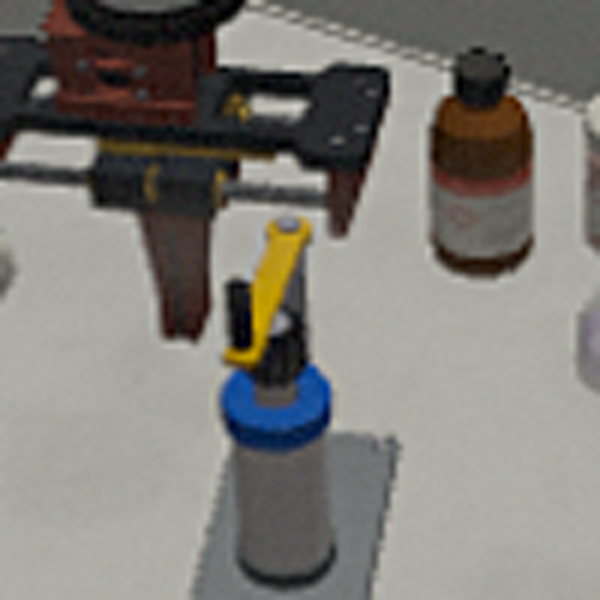

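Emit:
carry_out(
  gripper=[0,0,0,0,0,0,0,0],
  translation=[
    [0,9.3,2],
    [0,9.3,2],
    [0,9.3,2],
    [0,9.3,2],
    [0,9.3,2],
    [0,9.3,2],
    [0,9.3,2],
    [0,9.3,2],
  ],
  turn=[
    [-6,0,0],
    [-6,0,0],
    [-6,0,0],
    [-6,0,0],
    [-6,0,0],
    [-6,0,0],
    [-6,0,0],
    [-6,0,0],
  ],
)

```text
clock: 5.05
tool_pos: [0.5352, -0.165, 0.1788]
tcp_rot: [-0.398, -0.585, -0.398, 0.585]
wrist_force: [-0.4, -0.8, 0.3]
finger_gap: 0.0005
```

Run:
```python
from h import *
im=vision.capture("scene"); crop(im,"pics/s3.png",190,150,100,100,6)
s=sense(); M=R.from_quat(s['tcp_rot'],scalar_first=True).as_matrix();print(s['clock'],s['tool_pos'],s['wrist_force'],s['joints'])
print(np.degrees(np.arctan2(M[1,1],M[0,1])))
for n,p in(("pivot",[.5905,-.0937,.178]),):print(n,1e3*M.T@(np.array(p)-s['tool_pos']))
```

```text
5.1 [ 0.53632976 -0.1659239   0.17899548] [ 1.20346844 -0.84549198  0.24685267] [-0.21009279  0.36560968  0.50340019  1.90305347 -0.21695726  0.92519979
  0.02501751]
-21.289746574633458
pivot [  0.99049056  24.24880859 -86.96385087]
```

View pics/s3.png

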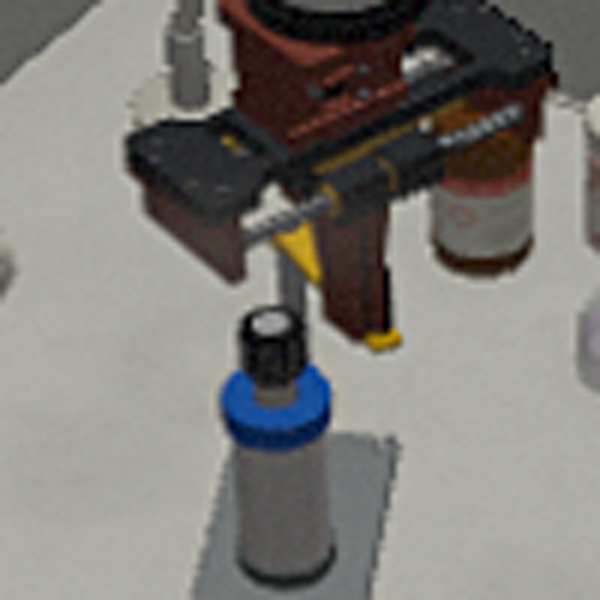

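The catch is moving along with the fingers. I'll continue the same arc.

Emit:
carry_out(
  gripper=[0,0,0,0,0,0,0,0],
  translation=[
    [0,9.3,2],
    [0,9.3,2],
    [0,9.3,2],
    [0,9.3,2],
    [0,9.3,2],
    [0,9.3,2],
    [0,9.3,2],
    [0,0,0],
  ],
  turn=[
    [-6,0,0],
    [-6,0,0],
    [-6,0,0],
    [-6,0,0],
    [-6,0,0],
    [-6,0,0],
    [-6,0,0],
    [0,0,0],
  ],
)

```text
clock: 5.9
tool_pos: [0.5987, -0.182, 0.1787]
tcp_rot: [0.58, 0.405, 0.58, -0.404]
wrist_force: [-0.2, 0.4, -0.3]
finger_gap: 0.0002
```

Run:
```python
from h import *
im=vision.capture("scene"); crop(im,"pics/s4.png",190,150,100,100,6)
crop(vision.capture("top"),"pics/t4.png",210,170,110,110,5)
s=sense(); M=R.from_quat(s['tcp_rot'],scalar_first=True).as_matrix();print(s['clock'],s['tool_pos'],s['wrist_force'],s['joints'])
print(np.degrees(np.arctan2(M[1,1],M[0,1])))
for n,p in(("pivot",[.5905,-.0937,.178]),("axis",[.5403,-.1161,.142])):print(n,1e3*M.T@(np.array(p)-s['tool_pos']))
```

```text
6.0 [ 0.59764298 -0.1821017   0.17862868] [-0.16300416 -0.48426105 -0.91023438] [-0.04704083  0.4507867   0.32697131  1.74274751 -0.17002479  0.97596447
  0.69452343]
20.01632233179071
pivot [  0.6516283   23.54732158 -85.50658956]
axis [ 36.65112085 -31.28724689 -81.63274946]
```

View pics/s4.png

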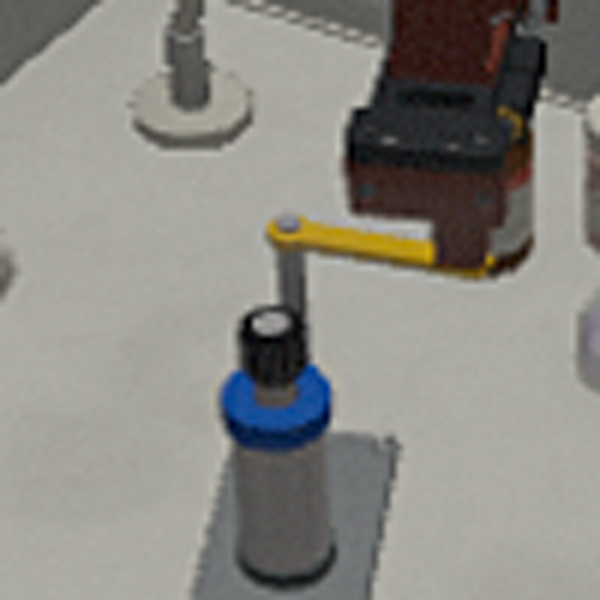

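View pics/t4.png

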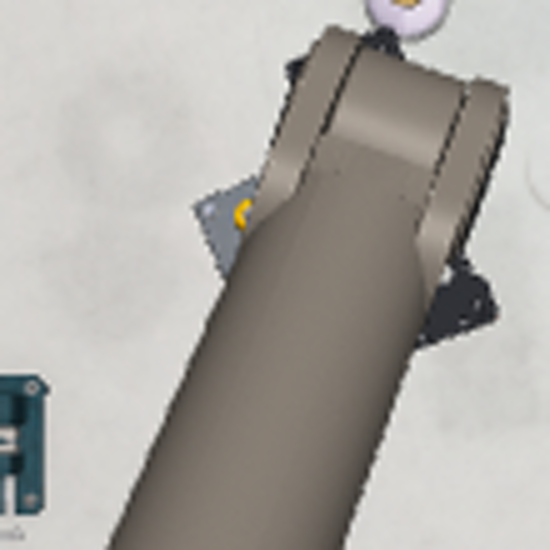

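Emit:
carry_out(
  gripper=[0,0,0,0,0,0,0,0],
  translation=[
    [0,-15,0],
    [0,-15,0],
    [-22,0,0],
    [-22,0,0],
    [-22,0,0],
    [0,0,0],
    [0,0,0],
    [0,0,0],
  ],
  turn=[
    [0,0,0],
    [0,0,0],
    [0,0,0],
    [0,0,0],
    [0,0,0],
    [8.5,0,0],
    [8.5,0,0],
    [8.5,0,0],
  ],
)

```text
clock: 6.8
tool_pos: [0.5679, -0.1934, 0.245]
tcp_rot: [0.474, 0.525, 0.474, -0.524]
wrist_force: [0.4, 0.6, -0.3]
finger_gap: 0.0004
```

Emit:
carry_out(
  gripper=[65,65,65,65,65,65,65,65],
  translation=[
    [0,0,0],
    [0,0,0],
    [0,0,0],
    [0,0,0],
    [0,0,0],
    [0,0,0],
    [0,0,0],
    [0,0,0],
  ],
  turn=[
    [8.5,0,0],
    [8.5,0,0],
    [8.5,0,0],
    [8.5,0,0],
    [8.5,0,0],
    [8.5,0,0],
    [8.5,0,0],
    [0.8,0,0],
  ],
)

```text
clock: 7.6
tool_pos: [0.5681, -0.1932, 0.2446]
tcp_rot: [-0.148, -0.691, -0.148, 0.692]
wrist_force: [-0.1, 0.4, 0.3]
finger_gap: 0.0563
```

Run:
```python
from h import *
im=vision.capture("scene");cv2.imwrite("pics/s5full.png",im); crop(im,"pics/s5.png",190,150,100,100,6)
cv2.imwrite("pics/t5full.png",vision.capture("top"));crop(cv2.imread("pics/t5full.png"),"pics/t5.png",210,170,110,110,5)
s=sense(); M=R.from_quat(s['tcp_rot'],scalar_first=True).as_matrix();print(s['clock'],s['tool_pos'],s['wrist_force'],s['joints'])
print(M.round(4),np.degrees(np.arctan2(M[1,1],M[0,1])))
for n,p in(("pivot",[.5905,-.0937,.178]),("axis",[.5403,-.1161,.142])):print(n,1e3*M.T@(np.array(p)-s['tool_pos']))
```

```text
7.7 [ 0.56865126 -0.19296246  0.24466254] [-0.36881657 -0.20618266 -0.3393898 ] [-0.27981379  0.3870731   0.66567782  1.74940185 -0.2653679   1.09693238
 -0.67026245]
[[-3.000e-04  4.152e-01 -9.097e-01]
 [ 4.000e-04 -9.097e-01 -4.152e-01]
 [-1.000e+00 -4.000e-04  1.000e-04]] -65.46854747054476
pivot [ 66.6920327  -81.20219834 -61.09560551]
axis [102.69719411 -81.65132262  -6.1299195 ]
```

View pics/s5.png

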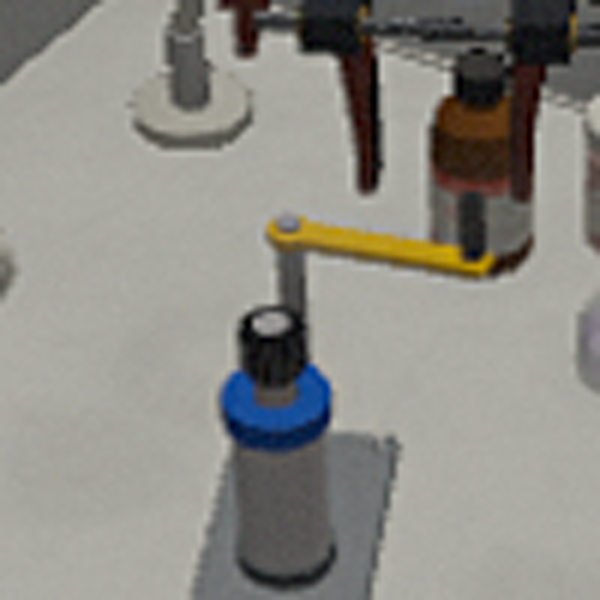

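View pics/t5.png

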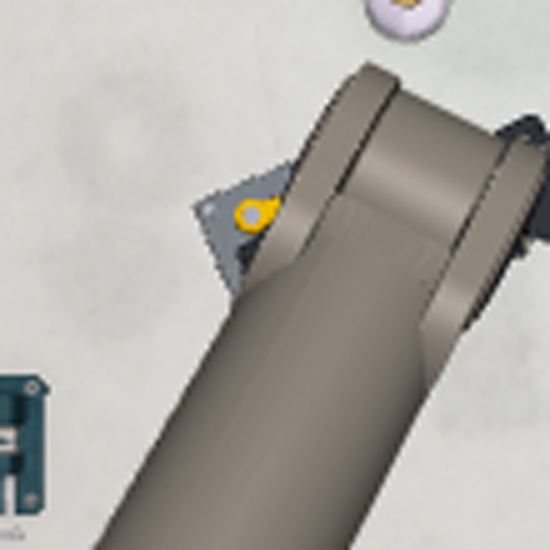

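Run:
```python
from h import *
f=lambda x,y:((x+.5)/6-.5+190,(y+.5)/6-.5+150)
print(onz("scene",f(272,324),.155)); print(onz("scene",f(276,396),.115))
# project hypothesised axis
for P in([.5403,-.1161,.155],[.5403,-.1161,.115]):
    p=proj("scene",P)[0]; print((p+.5-[190,150])*6-.5)
```

```text
[ 0.54165381 -0.11342244  0.155     ]
[ 0.53929516 -0.11446078  0.115     ]
[275.39765948 327.47432905]
[280.22450564 395.87469072]
```

Emit:
carry_out(
  gripper=[65,65,65,65,65,65,65,65],
  translation=[
    [0,-16.5,-1.3],
    [0,-16.5,-1.3],
    [0,-16.5,-1.3],
    [0,-16.5,-1.3],
    [0,-16.5,-1.3],
    [20,0,0],
    [20,0,0],
    [20,0,0],
  ],
  turn=[
    [0,0,0],
    [0,0,0],
    [0,0,0],
    [0,0,0],
    [0,0,0],
    [0,0,0],
    [0,0,0],
    [0,0,0],
  ],
)

```text
clock: 8.5
tool_pos: [0.5411, -0.1148, 0.1842]
tcp_rot: [0.151, 0.691, 0.151, -0.691]
wrist_force: [-0.4, 0.4, 0.3]
finger_gap: 0.0571
```

Run:
```python
from h import *
im=vision.capture("scene");cv2.imwrite("pics/s6full.png",im); crop(im,"pics/s6.png",190,150,100,100,6)
s=sense(); M=R.from_quat(s['tcp_rot'],scalar_first=True).as_matrix();print(s['clock'],s['tool_pos'],s['wrist_force'],s['finger_gap'])
for n,p in(("axis",[.5403,-.1152,.142]),):print(n,1e3*M.T@(np.array(p)-s['tool_pos']))
print((proj("scene",s['tool_pos'])[0]+.5-[190,150])*6-.5)
```

```text
8.55 [ 0.5391524  -0.11438599  0.18115892] [-2.05747972  0.18621294 -1.84520215] 0.056929856670450175
axis [39.15324648  1.30595437 -0.84764658]
[267.48498781 281.61927487]
```

View pics/s6.png

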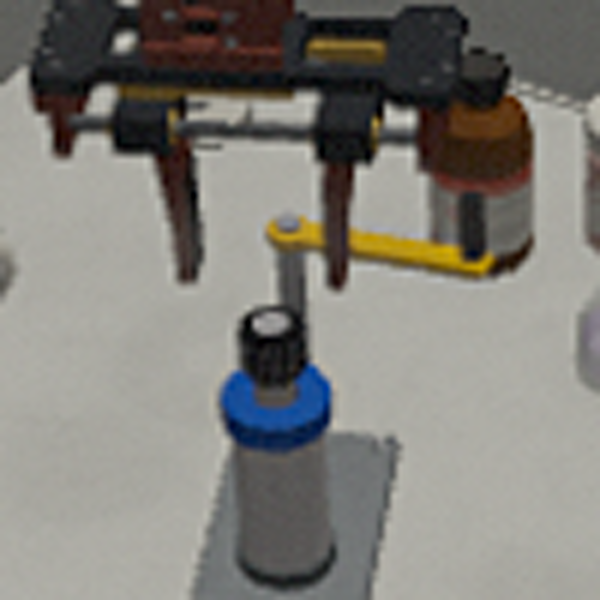

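Emit:
carry_out(
  gripper=[65,65,65,65,65,65,65,65],
  translation=[
    [0,1.5,-0.8],
    [9,0,0],
    [9,0,0],
    [9,0,0],
    [9,0,0],
    [9,0,0],
    [9,0,0],
    [0,0,0],
  ],
  turn=[
    [0,0,0],
    [0,0,0],
    [0,0,0],
    [0,0,0],
    [0,0,0],
    [0,0,0],
    [0,0,0],
    [0,0,0],
  ],
)

```text
clock: 9.35
tool_pos: [0.542, -0.1156, 0.1292]
tcp_rot: [-0.149, -0.69, -0.15, 0.692]
wrist_force: [-0.3, 0.4, -0.1]
finger_gap: 0.0569
```

Run:
```python
from h import *
im=vision.capture("scene");cv2.imwrite("pics/s7full.png",im); crop(im,"pics/s7.png",205,170,60,60,10)
s=sense(); M=R.from_quat(s['tcp_rot'],scalar_first=True).as_matrix();print(s['clock'],s['tool_pos'],s['wrist_force'],s['moment'],s['finger_gap']); print(M.round(4))
for n,p in(("axis",[.5403,-.1152,.142]),):print(n,1e3*M.T@(np.array(p)-s['tool_pos']))
```

```text
9.4 [ 0.54242006 -0.11579686  0.12993452] [0.92850474 0.40464014 0.45951433] [-0.05470068  0.09162505  0.04587457] 0.057003825787513576
[[-1.400e-03  4.136e-01 -9.105e-01]
 [-1.000e-04 -9.105e-01 -4.136e-01]
 [-1.000e+00 -5.000e-04  1.300e-03]]
axis [-12.06248885  -1.42634609   1.69960924]
```

View pics/s7.png

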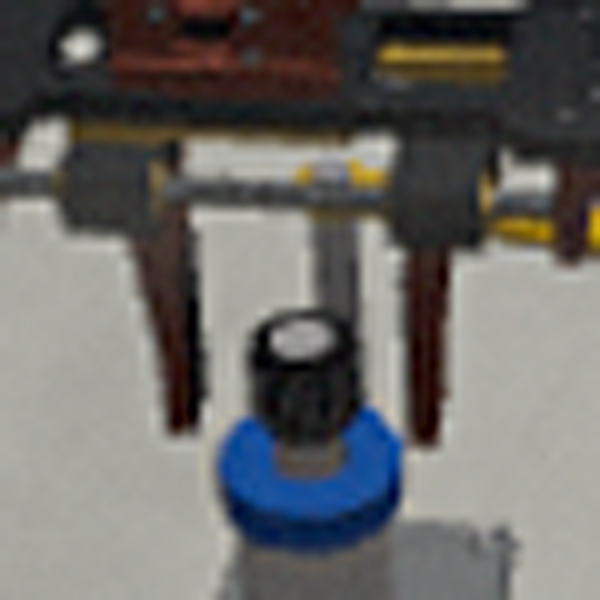

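Emit:
carry_out(
  gripper=[50,45,40,38,36,34,30,25],
  translation=[
    [4,0,0],
    [0,0,0],
    [0,0,0],
    [0,0,0],
    [0,0,0],
    [0,0,0],
    [0,0,0],
    [0,0,0],
  ],
  turn=[
    [0,0,0],
    [0,0,0],
    [0,0,0],
    [0,0,0],
    [0,0,0],
    [0,0,0],
    [0,0,0],
    [0,0,0],
  ],
  squeeze=3,
)

```text
clock: 10.2
tool_pos: [0.543, -0.1157, 0.1268]
tcp_rot: [0.15, 0.691, 0.15, -0.691]
wrist_force: [-0.8, 0.6, 1.0]
finger_gap: 0.0302
```

```bash
cat > st.py <<'E'
from h import *
import sys
im=vision.capture("scene"); 
if len(sys.argv)>1: crop(im,f"pics/{sys.argv[1]}.png",205,165,60,60,10)
F=[];T=[];P=[]
for k in range(2):
    if k: vision.capture("scene")
    s=sense(); M=R.from_quat(s['tcp_rot'],scalar_first=True).as_matrix()
    F.append(M.T@s['wrist_force']);T.append(M.T@s['moment']);P.append(s['tool_pos'])
print(s['clock'],"gap",s['finger_gap']); print("F tool",np.round(F,2));print("T tool",np.round(T,3));print("pos",np.round(P,4),"tilt",np.degrees(np.arccos(-M[2,0])))
E
python3 st.py s8
```

```text
10.3 gap 0.02978592474071772
F tool [[-1.58 -1.09  1.31]
 [-1.24 -0.26  0.17]]
T tool [[-0.046 -0.068 -0.151]
 [-0.059 -0.116 -0.171]]
pos [[ 0.543  -0.1158  0.1268]
 [ 0.543  -0.1158  0.1268]] tilt 0.01372109917808727
```

View pics/s8.png

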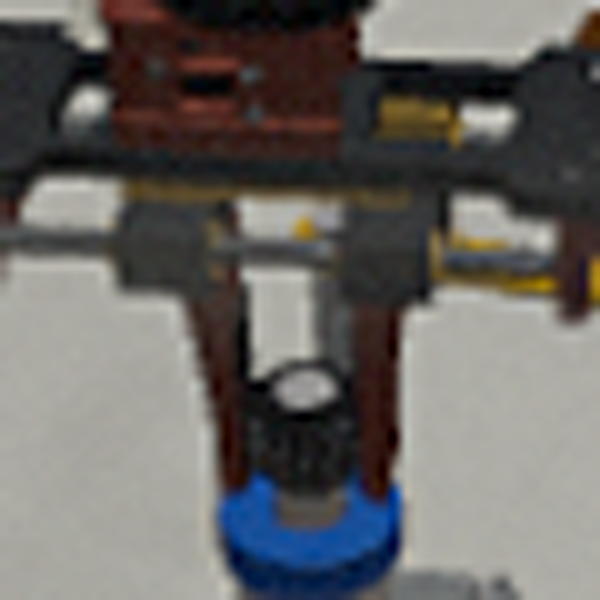

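Emit:
carry_out(
  gripper=[20,20,20,20,20,20,20,20],
  translation=[
    [0,0,0],
    [0,0,0],
    [0,0,0],
    [0,0,0],
    [0,0,0],
    [0,0,0],
    [0,0,0],
    [0,0,0],
  ],
  turn=[
    [0,0,0],
    [0,0,0],
    [0,0,0],
    [0,0,0],
    [0,0,0],
    [0,0,0],
    [0,0,0],
    [0,0,0],
  ],
  squeeze=12,
)

```text
clock: 11.1
tool_pos: [0.543, -0.1158, 0.1267]
tcp_rot: [0.15, 0.691, 0.15, -0.691]
wrist_force: [-0.2, 1.0, 3.9]
finger_gap: 0.0297
```

```bash
python3 st.py
```

```text
11.2 gap 0.029916093612061996
F tool [[-4.16 -0.68 -0.14]
 [-3.94 -1.29 -0.62]]
T tool [[-0.02  -0.141 -0.346]
 [ 0.012 -0.068 -0.341]]
pos [[ 0.543  -0.1158  0.1267]
 [ 0.543  -0.1158  0.1267]] tilt 0.01341742619515133
```

Emit:
carry_out(
  gripper=[20,20,20,20,20,20,20,20],
  translation=[
    [0,0,0],
    [-0.5,-0.3,0],
    [-0.5,0,0],
    [-1,0,0],
    [-1,0,0],
    [-1,0,0],
    [0,0,0],
    [0,0,0],
  ],
  turn=[
    [0,0,0],
    [0,0,0],
    [0,0,0],
    [0,0,0],
    [0,0,0],
    [0,0,0],
    [0,0,0],
    [0,0,0],
  ],
  squeeze=18,
)

```text
clock: 12.0
tool_pos: [0.5427, -0.1156, 0.1307]
tcp_rot: [-0.15, -0.691, -0.15, 0.691]
wrist_force: [-0.5, -0.6, -1.4]
finger_gap: 0.0291
```

```bash
python3 st.py s9
```

```text
12.1 gap 0.029430894568747448
F tool [[ 2.41 -0.29 -0.04]
 [ 2.44 -0.61  0.2 ]]
T tool [[-0.007 -0.185 -0.037]
 [ 0.04  -0.099  0.003]]
pos [[ 0.5427 -0.1155  0.1306]
 [ 0.5427 -0.1155  0.1306]] tilt 0.003605623381097692
```

View pics/s9.png

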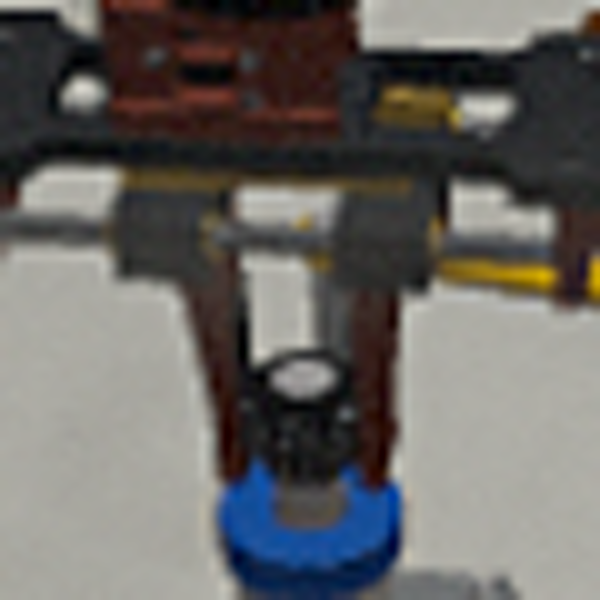

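It lifts cleanly: about 2.4 N of load and almost no sideways force. I'll keep drawing slowly.

Emit:
carry_out(
  gripper=[20,20,20,20,20,20,20,20],
  translation=[
    [-2,0,0],
    [-3,0,0],
    [-3,0,0],
    [-3,0,0],
    [-3,0,0],
    [-3,0,0],
    [-3,0,0],
    [-2,0,0],
  ],
  turn=[
    [0,0,0],
    [0,0,0],
    [0,0,0],
    [0,0,0],
    [0,0,0],
    [0,0,0],
    [0,0,0],
    [0,0,0],
  ],
)

```text
clock: 12.9
tool_pos: [0.5429, -0.1156, 0.153]
tcp_rot: [0.15, 0.691, 0.15, -0.691]
wrist_force: [-0.2, 0.2, -3.0]
finger_gap: 0.0297
```

```bash
python3 st.py s10
```

```text
13.0 gap 0.029287593182269596
F tool [[ 1.63  1.06 -0.94]
 [ 2.92  0.14 -0.81]]
T tool [[-0.002 -0.097 -0.036]
 [ 0.008 -0.147  0.005]]
pos [[ 0.543  -0.1156  0.1532]
 [ 0.543  -0.1156  0.153 ]] tilt 0.03206511288289169
```

View pics/s10.png

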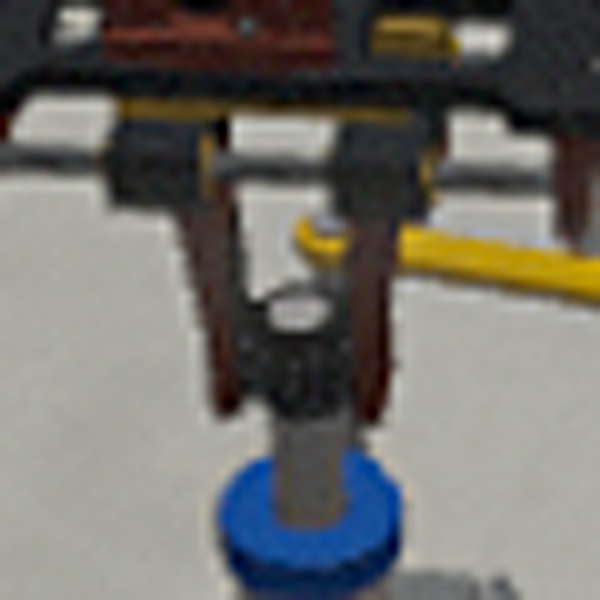

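Emit:
carry_out(
  gripper=[20,20,20,20,20,20,20,20],
  translation=[
    [-2,0,0],
    [-3,0,0],
    [-4,0,0],
    [-4,0,0],
    [-4,0,0],
    [-4,0,0],
    [-2,0,0],
    [-0.5,0,0],
  ],
  turn=[
    [0,0,0],
    [0,0,0],
    [0,0,0],
    [0,0,0],
    [0,0,0],
    [0,0,0],
    [0,0,0],
    [0,0,0],
  ],
)

```text
clock: 13.8
tool_pos: [0.5429, -0.1156, 0.1765]
tcp_rot: [0.15, 0.691, 0.15, -0.691]
wrist_force: [-0.7, 0.1, -2.8]
finger_gap: 0.0295
```

```bash
python3 st.py s11
python3 - <<'E'
from h import *
cv2.imwrite("pics/s12.png",vision.capture("scene")); cv2.imwrite("pics/t12.png",vision.capture("top"))
im=cv2.imread("pics/s12.png")
hsv=cv2.cvtColor(im,cv2.COLOR_BGR2HSV)
red=((hsv[...,0]<8)|(hsv[...,0]>172))&(hsv[...,1]>150)&(hsv[...,2]>60)
for r in range(195,230): print(r,[tuple(map(int,im[r,c])) for c in (234,235,236)],int(red[r,225:250].sum()))
E
```

```text
13.9 gap 0.029267235181159923
F tool [[ 2.77 -0.08  0.29]
 [ 2.57 -0.54 -0.36]]
T tool [[-0.007 -0.116 -0.019]
 [-0.013 -0.136 -0.062]]
pos [[ 0.5428 -0.1155  0.1763]
 [ 0.5427 -0.1155  0.1762]] tilt 0.0018779639746694418
195 [(49, 52, 52), (46, 50, 48), (51, 49, 51)] 0
196 [(45, 47, 48), (41, 41, 45), (42, 45, 41)] 0
197 [(43, 43, 45), (35, 38, 41), (37, 40, 39)] 0
198 [(39, 38, 39), (39, 39, 37), (41, 37, 42)] 0
199 [(43, 43, 41), (38, 36, 39), (34, 39, 36)] 0
200 [(72, 73, 73), (69, 70, 70), (80, 78, 82)] 0
201 [(79, 79, 79), (81, 81, 83), (80, 81, 83)] 0
202 [(76, 77, 76), (75, 77, 78), (77, 75, 77)] 0
203 [(77, 79, 80), (76, 78, 78), (73, 71, 74)] 0
204 [(76, 74, 77), (73, 73, 74), (71, 71, 71)] 0
205 [(75, 75, 75), (72, 74, 74), (72, 75, 77)] 0
206 [(78, 77, 79), (75, 75, 74), (77, 76, 78)] 0
207 [(72, 74, 74), (80, 79, 81), (68, 70, 71)] 0
208 [(76, 75, 77), (77, 77, 76), (72, 70, 73)] 0
209 [(70, 70, 70), (75, 73, 75), (72, 74, 73)] 0
210 [(75, 76, 77), (72, 73, 73), (67, 71, 71)] 0
211 [(72, 74, 73), (77, 76, 74), (72, 74, 73)] 0
212 [(71, 70, 70), (76, 73, 76), (75, 77, 73)] 0
213 [(73, 75, 78), (76, 79, 76), (73, 74, 73)] 1
214 [(13, 14, 95), (27, 29, 81), (25, 23, 84)] 6
215 [(10, 11, 89), (0, 0, 86), (8, 18, 90)] 5
216 [(41, 48, 88), (31, 37, 87), (40, 45, 77)] 1
217 [(93, 81, 77), (87, 76, 72), (87, 76, 70)] 0
218 [(148, 77, 23), (144, 78, 31), (145, 78, 33)] 0
219 [(158, 81, 28), (156, 77, 21), (156, 79, 22)] 0
220 [(152, 78, 25), (151, 74, 13), (152, 76, 18)] 0
221 [(128, 63, 14), (123, 64, 25), (120, 62, 20)] 0
222 [(66, 32, 5), (63, 28, 3), (68, 32, 13)] 0
223 [(78, 38, 8), (76, 33, 5), (75, 34, 5)] 0
224 [(71, 36, 12), (79, 47, 28), (74, 39, 22)] 0
225 [(79, 71, 64), (79, 67, 60), (82, 68, 65)] 0
226 [(86, 88, 91), (80, 86, 90), (82, 89, 92)] 0
227 [(85, 87, 89), (84, 86, 89), (83, 89, 89)] 0
228 [(89, 90, 89), (81, 83, 85), (82, 84, 86)] 0
229 [(84, 83, 85), (84, 86, 87), (83, 83, 85)] 0
```

View pics/s11.png

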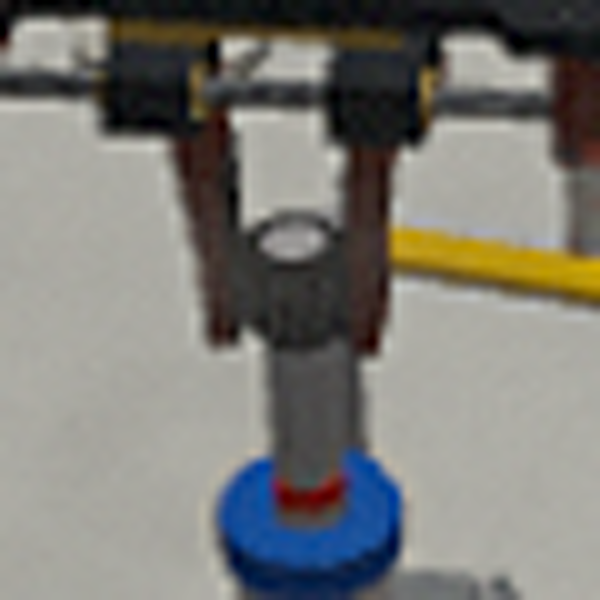

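The red band is fully out, at rows 213.7–216.2 in the scene view. About 4–5 mm of bare rod shows below it, above the collar edge at row 217.4. Before handing in, I'll check the catch and the surrounding objects.

Run:
```python
import cv2,numpy as np
a=cv2.imread("pics/scene0.png");b=cv2.imread("pics/s12.png")
cv2.imwrite("pics/cmp.png",np.vstack([a[130:360,130:530],b[130:360,130:530]]))
```

```text
(no output)
```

View pics/cmp.png

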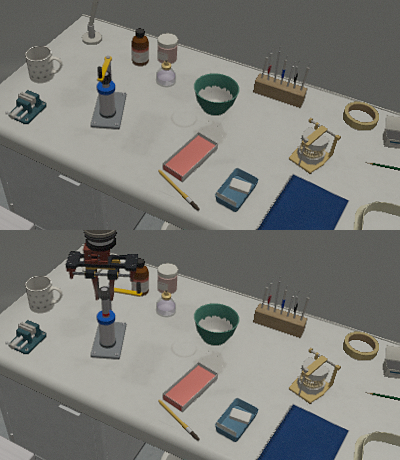

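Nothing around it has moved, and the catch is still aside. Handing in.

Run:
```python
from cell import job,sense
s=sense();print(s['clock'],s['tool_pos'],s['qvel'].round(4),s['finger_gap'])
print(job.sign_off())
```

```text
14.0 [ 0.54262681 -0.11549807  0.17601738] [-0.0002  0.0023  0.      0.     -0.0006 -0.0016 -0.0022] 0.02972511770229988
the job is handed in; nothing more can be done
None
```

I swung the catch about 1.5 rad aside by pushing its pin with the shut fingers. Then I gripped the knob at 18 N, drew the plunger straight up about 49.5 mm, and handed in at 14.0 s while still holding it.

- **Band height:** the red band is fully out of the collar with about 4–5 mm of bare rod below it. The camera and the arm's own position agree on this. The image resolves only about 3.6 mm per pixel, so it confirms the height only roughly.
- **Forces:** while lifting, the load was about 2.5 N and the sideways force stayed at about 1 N or less, with no tilt. Before the lift, gripping the knob at 12 N pressed down on the plunger with about 4 N and put a small sideways twist on it. I corrected this with a 0.3 mm shift as the lift began.
- **Surroundings:** the before and after pictures show nothing else moved, and the catch stayed where I left it.
- **Disagreement:** the two cameras put the barrel axis about 2 mm apart, which is within their calibration. I settled the centring from the force readings.
- **Last reading:** just before hand-in the arm height read 176.0 mm, down from 176.5 mm at the end of the lift. That is well inside the allowed range.

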